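# Press the mended toy house in the ratchet clamp

## Robot

A 6-joint arm with a two-finger parallel gripper is mounted at the origin on the work surface. World frame = base frame: x ahead of the robot, y to its left, z up, the work surface at z = 0. Lengths are in mm, angles in rad, forces in N, time in s.
With the tool pointing down it reaches from about 350 to 875 mm from the base axis. Payload 4.2 kg.
Tool frame: the origin (TCP) lies between the finger pads; the fingertips stand 14 mm ahead of it and the grasp point (between the pads) lies 5 mm behind it; z points along the fingers, y is the line along which they close (so a half turn about z gives the same grasp; the last joint's range is limited). The gripper opens to 85 mm and grips with 20 to 120 N. Pads are 22 mm wide; open, the fingers measure 114 mm over their backs; the gripper's body (76 mm by 85 mm) begins 54 mm behind the grasp point. The pads swing forward as they close: fully open they stand 13 mm farther back than shut.
Start: joints at [1.444, 0.385, 0.008, 0, -1.194, -0.259], TCP at [235.155, 579.052, 208.712] pointing down, gripper open.
Joint ranges: [-3.14, 3.14], [-1.21, 2.06], [-1.07, 1.41], [-3.16, 2.05], [-2.99, -0.16], [-3.1, 3.1]. Speed limits (rad/s): [2.79, 2.79, 3.14, 3.14, 3.14, 3.14].

## Interface

Orientations are given as a unit quaternion [x, y, z, w].
In Python, from bench import * gives the robot as it stands.
- The arm moves only by the tool carry_out, never from a script. Its argument "motion" is a list of rows, each a list of 7 numbers: the turn, a rotation vector about the tool's x, y, z in rad, then the shift along the tool's x, y, z in mm, then the opening, from -1 (shut) to 1 (fully open), so that 0 is half open. A call has 1 to 5 rows; each row is the pose to reach, as a shift and turn from the pose commanded when the call began, along the tool's axes at that moment; what a row does not reach only later rows make up. A row lasts 1/8 s, in which the tool goes at most 62.5 mm and 10.7 degrees, less where a joint would pass 70% of its speed; a pose out of reach is approached as far as the arm can. A call with a gripper value outside its range is refused whole. The fingers move at their own pace and stop on an object; the grip force is fixed at half the most. Time passes only in rows, so rows that repeat a pose let the fingers close. It gives the time, the measured TCP pose, the force, the opening and the grip force at its end, in the units of the state.
- read_state(): the state, without advancing time (a new reading comes with each control period).
- get_image(name): name is "scene" or "top" or "wrist"; returns a dict with "color" (384x512x3 uint8, blue, green, red), "mtx" (3x3 intrinsics, pixels), "position" and "orientation" of the camera in the world. Camera axes: x right, y down, z forward; pixel columns grow to the right and rows downward; lengths in mm; the calibration is good to about 2 mm. A picture is of the moment at which its call begins. There is no depth.
- job_done(): hands the job in; it is judged then, once.
The state is a dict: "clock": time; "joints": joint angles; "joint_vel": joint speeds; "joint_efforts": joint torques, N m; "position": TCP position; "ee_rot": TCP orientation; "contact_force": force on the tool from outside, world axes, zero at the start; "wrist_torque": the same for the moment, N m; "gripper_width": finger opening in mm; "grasp_force": force on a finger pad.
Only numpy, scipy, OpenCV 4.12 (cv2) and the standard library are available. Lean on these libraries where they do the work, as an engineer would, in place of code of your own. Each camera call takes 0.05 s, during which the arm holds its last target. There are 200 camera calls.

## Task

Stand the mended wooden toy house upright on the board between the jaws of the caulk-gun style clamp, ridge in line with the bar, and let go of it. Then pump the clamp's trigger until the spring pad has pushed the house against the fixed jaw and is itself pressed in about half of its spring travel, never nearly all the way, and finish while still holding the trigger squeezed. Move the jaw only by the trigger, never by pushing the rod or the pad, and leave the other things where they are.

Things in the scene. Friction and masses are not known exactly. Their poses are not given: they have to be found in the camera images.
- house_mid (a point): centre of the toy house's block, half-way up its walls. Plain wooden house: block 50 (own x) x 60 (own y) x 48 high, gable roof on it with the ridge along y, 70 high in all (a small chimney ends at 68); this point is 24 mm above its underside. About 0.1 to 0.2 kg. Grasp it across the 50 mm walls. The two 50 mm wide gable ends (+y, -y) are what the jaws press; the house may stand either way round. It is the only toy with a gable roof
- nest (a point): point on top of the clamp's board, on the bar's centre line, where the house is to stand (any place between the jaws will do). Axes: y along the bar from the pad towards the fixed jaw, z up. The fixed jaw's face lies 38 mm from here in +y; the pad's face 42 to 52 mm in -y at the start, so there is 80 to 90 mm for the 60 mm house. Board: 12 mm thick plywood, 130 wide (x); this point is 12 mm above the table. The board and clamp are fixed to the table
- fixed_jaw (a point): middle of the fixed jaw's face (faces -y of the nest axes), 41 mm above the table; steel block 50 wide, its top 70 mm above the table
- pad_face (a point): middle of the moving pad's rubber face (faces +y of the nest axes towards the house), 40 x 40 mm, its centre 38 mm above the table. It sits on a spring plunger at the rod's head and moves with the rod
- pad (a joint): how far the spring pad is pressed in, m: 0 free, 0.016 bottomed; spring 1000 N/m (8 mm = 8 N on the house). Aim at half, 0.008. Seen as the bright steel plunger between pad and rod head, 18 mm long when free and 10 mm at half
- trigger (a joint): angle of the trigger, rad: 0 let go (a spring returns it), 0.42 squeezed to its stop. A full stroke advances the rod about 7, at most 10.5 mm (ratchet, 3.5 mm pitch: the first few mm may be idle); as it returns the rod stays, held by 7 N of friction, so letting go of a loaded pad lets it relax to 6 mm of compression or less. Needs about 3 N at the grip when free, 10 N with the pad half in
- trigger_grip (a point): middle of the flat steel trigger's grip part, 66 mm above its pivot and about 170 mm above the table; 22 wide, 8 thick along the bar, it goes 24 mm higher and ends at about 193 mm. At rest it leans 0.2 rad towards the jaws; squeezing moves its grip about 27 mm in -y of the nest axes, towards the handle. Its axes turn with it; at trigger = 0 they are parallel to the nest axes
- handle_grip (a point): middle of the fixed upright handle at the trigger's height (170 mm above the table); 28 wide, 10 thick along the bar, top at 192 mm above the table. It stands behind the trigger (-y). Over handle and trigger together: 53 mm at rest, 26 mm fully squeezed. The clamp's housing below reaches 102 mm above the table
- rod: square steel push rod 14 mm thick along the bar (y), axis 48 mm above the table, with its head plate and the pad: not to be pushed by hand. Its origin is a point of the board's underside, 107 mm behind the nest point in -y when the rod is fully back; a row of ratchet teeth, 3.5 mm pitch, runs along its top
- tower_mid (a point): bystander: wooden toy tower 45 x 45 x 85 mm with battlements; point 40 mm above its underside
- train_mid (a point): bystander: wooden toy locomotive 85 long (x) x 48 x 68 mm high; point 30 mm above its underside
- doll_mid (a point): bystander: turned wooden doll, 54 mm across, 83 high; point 40 mm up
- eggcup_mid (a point): bystander: small wooden cup, 44 mm across, 50 high; point 25 mm up
- gluejar_mid (a point): bystander: jar, 60 mm across, 90 high; point 45 mm up
There are look-alikes about, which are no part of the job. Leave any green or turquoise look-alike of the part that bears house_mid alone.

How it is judged:
By the outcome, as a careful person would: the job done as asked, in the order asked, and still so for the second after the job is handed in, while the arm keeps its last pose, push and grip.
It also fails if it takes over 67 s, if anything falls off the work surface, if the arm or the gripper's body presses on something with over 40 N, if the wrist force passes 120 N, or if a joint passes its speed limit or range.

## Working session

There is one attempt and no reset: what is moved stays moved. The work goes in short steps, Python scripts to look and compute and a tool call to move; the robot and the scene stay as the last step left them, time stands still between calls to the robot, and variables do not carry over. Pictures are saved under pics/ and viewed, at most 10 in all, crops included, and the job is handed in when it is done.

Besides the shell and the picture viewer there is one more tool, called after "Emit:" by a JSON object that holds its "method" and its "body". carry_out: Moves the arm, as the interface text tells. Its arguments: {"type":"object","properties":{"motion":{"type":"array"}},"required":["motion"]}

```bash
mkdir -p pics; ls; cat > h.py <<'E'
from bench import *
import numpy as np, cv2
from scipy.spatial.transform import Rotation as R
def ray(im,u,v):
    d=np.linalg.inv(np.array(im["mtx"]))@[u,v,1.]
    d=R.from_quat(im["orientation"]).apply(d); return np.array(im["position"],float),d
def onz(im,u,v,z):
    p,d=ray(im,u,v); return p+d*(z-p[2])/d[2]
def proj(im,P):
    c=R.from_quat(im["orientation"]).inv().apply(np.array(P,float)-im["position"]); k=np.array(im["mtx"])@c; return k[:2]/k[2]
def two(a,ua,b,ub):
    p,d=ray(a,*ua);q,e=ray(b,*ub);d=d/np.linalg.norm(d);e=e/np.linalg.norm(e)
    s=np.linalg.lstsq(np.c_[d,-e],q-p,rcond=None)[0];A=p+s[0]*d;B=q+s[1]*e
    return (A+B)/2,np.linalg.norm(A-B)
E
python3 - <<'E'
from h import *
import pickle
I={n:get_image(n) for n in("scene","top")}
pickle.dump(I,open("i0.pkl","wb"))
for n in I: cv2.imwrite(f"pics/{n}0.png",cv2.resize(I[n]["color"],(800,600),interpolation=cv2.INTER_CUBIC)); print(n,I[n]["position"],I[n]["orientation"],I[n]["mtx"])
print(read_state())
E
```

```text
pics
scene [1354.67127137 -424.34592813  983.99146616] [ 0.79439104  0.45642009 -0.19727792 -0.34886244] [[489.28575105   0.         253.94164504]
 [  0.         489.28575105 189.5407238 ]
 [  0.           0.           1.        ]]
top [ 436.14791833   45.22504266 1290.22170057] [ 0.71505791 -0.69535265  0.05328461 -0.04834905] [[365.83717474   0.         254.68351182]
 [  0.         365.83717474 194.93751672]
 [  0.           0.           1.        ]]
{'clock': 0.1, 'joints': array([ 1.44362024e+00,  3.85506412e-01,  6.73223718e-03, -4.23970864e-04,
       -1.19395834e+00, -2.58602570e-01]), 'joint_vel': array([ 0.00182405, -0.00179418,  0.00301572,  0.00215369,  0.00145825,
        0.0018819 ]), 'joint_efforts': array([-6.35890028e-04, -3.93319523e+01,  1.88931137e+01,  4.19796869e+00,
       -2.56531071e-03,  2.02495215e-06]), 'position': array([234.95049909, 578.54823346, 207.70463979]), 'ee_rot': array([ 9.81438989e-01, -1.91772091e-01, -1.33039427e-04,  9.78941411e-04]), 'contact_force': array([ 0.15651012, -0.59575215, -0.33424732]), 'wrist_torque': array([-0.01952765,  0.03926005, -0.00496805]), 'grasp_force': 0.0, 'gripper_width': 85.30585750556722}
```

View pics/scene0.png

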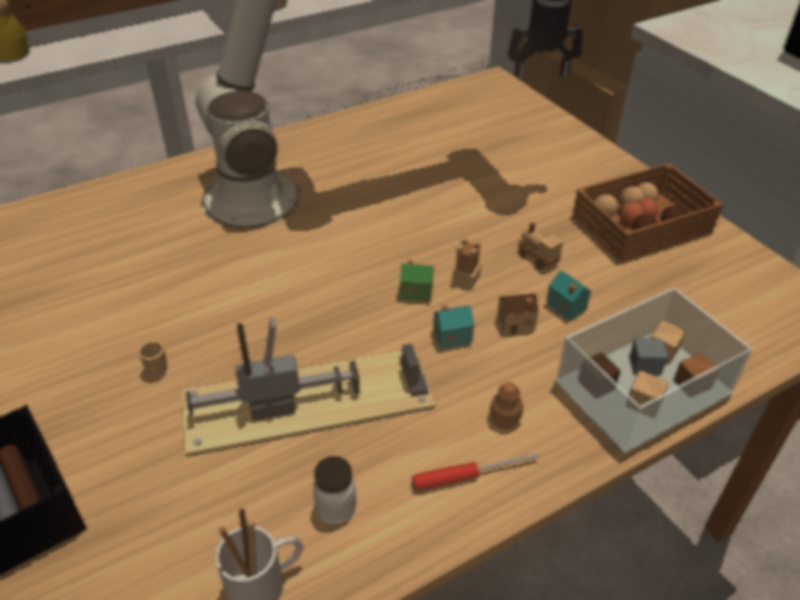

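View pics/top0.png

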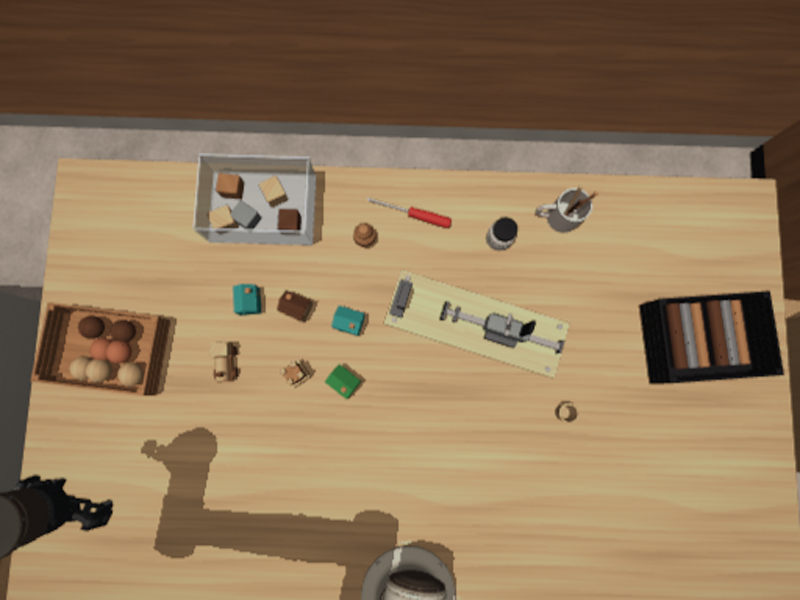

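The plain brown house is at scene (517,315) and top (295,305). The look-alikes are turquoise at top (347,320) and (246,299), and green at (343,381), so I rule those out. The clamp's fixed jaw is at top (401,297), with the housing at about (505,328). Next I confirm with an enlarged crop.

```bash
python3 - <<'E'
from h import *
import pickle
I=pickle.load(open("i0.pkl","rb"))
t=I["top"]["color"];s=I["scene"]["color"]
def cr(im,x0,y0,w,h,W,H): return cv2.resize(im[y0:y0+h,x0:x0+w],(W,H),interpolation=cv2.INTER_CUBIC)
a=cr(t,168,176,50,37.5.__int__(),400,296); b=cr(s,300,175,50,37,400,296)
c=cr(t,240,165,133,100,400,300); d=cr(s,110,195,170,100,400,300)[:300]
cv2.imwrite("pics/c1.png",np.vstack([np.hstack([a,b]),np.hstack([c,d])]))
hsv=cv2.cvtColor(t,cv2.COLOR_BGR2HSV)
m=(hsv[...,2]<110).astype(np.uint8); m[:, :170]=0;m[:,207:]=0;m[:180]=0;m[211:]=0
n,l,st,ce=cv2.connectedComponentsWithStats(m); i=1+np.argmax(st[1:,4]); print(st[i],ce[i])
cn=cv2.findContours((l==i).astype(np.uint8),0,1)[0][0]; print(cv2.minAreaRect(cn))
print(onz(I["top"],*ce[i],48))
# board mask
b=((hsv[...,0]>20)&(hsv[...,0]<35)&(hsv[...,2]>120)&(hsv[...,1]<140)).astype(np.uint8)
b[:165]=0;b[250:]=0;b[:,:240]=0;b[:,375:]=0
b=cv2.morphologyEx(b,cv2.MORPH_CLOSE,np.ones((3,3)))
n,l,st,ce=cv2.connectedComponentsWithStats(b); i=1+np.argmax(st[1:,4]);print(st[i])
cn=cv2.findContours((l==i).astype(np.uint8),0,1)[0][0]
r=cv2.minAreaRect(cn);print(r)
for p in cv2.boxPoints(r): print(p,onz(I["top"],*p,12).round(1))
E
```

```text
[178 186  23  20 284] [189.20774648 195.62323944]
((188.65516662597656, 195.362060546875), (21.169269561767578, 15.041322708129883), 21.801406860351562)
[607.41681175 263.08239354  48.        ]
[ 246  173  118   69 3427]
((305.25433349609375, 204.4499969482422), (114.77853393554688, 48.0366325378418), 13.891191482543945)
[243.7772  213.98792] [552.9  75.2  12. ]
[255.3098 167.3562] [720.9  39.3  12. ]
[366.73145 194.91208] [ 632.8 -357.7   12. ]
[355.19885 241.5438 ] [ 467.8 -314.8   12. ]
```

View pics/c1.png

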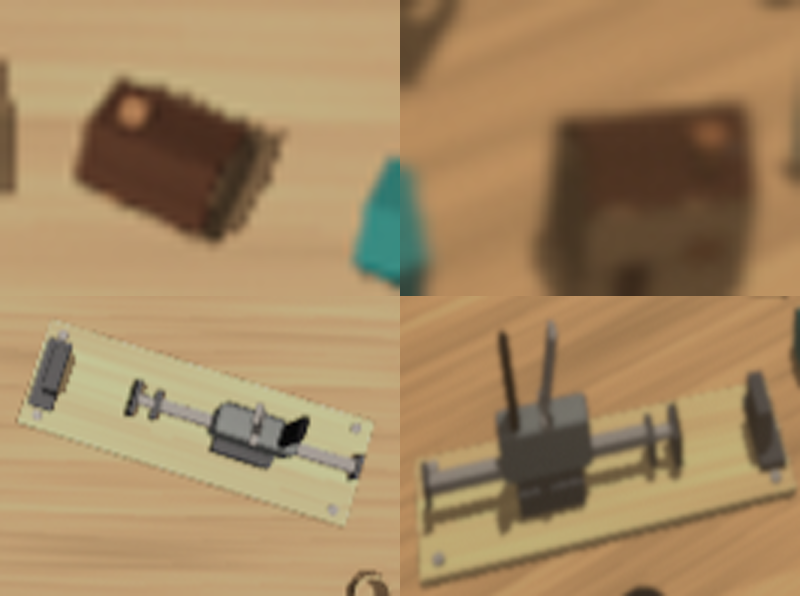

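The crop confirms it: a plain brown wooden house with a gable roof, upright, ridge about 22° in the image, chimney at its upper left. The two coloured houses have other hues. In the clamp, the grey lever nearer the jaw is the trigger and the black lever behind it is the handle.

```bash
cat >> h.py <<'E'
def rel(T,yaw=None,st=None):
    "shift in tool axes (mm) to world TCP target, and tool-z turn to reach tool-x yaw (deg)"
    st=st or read_state(); r=R.from_quat(st["ee_rot"]); M=r.as_matrix()
    cur=np.degrees(np.arctan2(M[1,0],M[0,0]))
    out=r.inv().apply(np.array(T)-st["position"]).round(1)
    tilt=(r.inv()*R.from_matrix(np.array([[M[0,0],M[1,0],0],[M[1,0],-M[0,0],0],[0,0,-1]])/1.)).as_rotvec().round(4)
    return out,(None if yaw is None else round(-np.radians((yaw-cur+180)%360-180),3)),round(cur,1),tilt
E
python3 - <<'E'
from h import *
import pickle
I=pickle.load(open("i0.pkl","rb")); t=I["top"];s=I["scene"]
A=lambda u,v:(168+u/8,176+v/8); C=lambda u,v:(240+u/3-.3,165+(v-296)/3-.3)
D=lambda u,v:(110+(u-400)/2.353-.3,195+(v-296)/3-.3); S=lambda u,v:(u*.64,v*.64)
r1=onz(t,*A(100,130),70);r2=onz(t,*A(235,185),70);print("ridge",r1,r2,(r1+r2)/2,np.linalg.norm(r1-r2),np.degrees(np.arctan2(*(r1-r2)[1::-1])))
b=[onz(t,*C(*p),12) for p in((50,322),(17,420),(345,525),(373,422))]
for q in b: print("board",q)
a=(b[0]+b[1])/2-(b[2]+b[3])/2; print(np.linalg.norm(b[0]-b[1]),np.linalg.norm(b[2]-b[3]),np.degrees(np.arctan2(a[1],a[0])))
print("mid",sum(b)/4, "jawtop",onz(t,*C(57,373),70),"padtop",onz(t,*C(132,398),56))
print("trig", two(t,C(258,408),s,D(551,324)), "handle",two(t,C(305,420),s,D(504,333)))
print(rel([607,263,208],-112))
E
```

```text
ridge [615.00976573 289.09791023  70.        ] [593.29429842 231.20822616  70.        ] [604.15203208 260.1530682   70.        ] 61.8286102226339 69.43802347122006
board [699.17544235  34.947421    12.        ]
board [581.09581818  70.47538816  12.        ]
board [ 469.53005047 -313.10025261   12.        ]
board [ 590.57019493 -347.49194339   12.        ]
123.30869431772528 125.83125591957325 73.96408445459632
mid [ 585.09287648 -138.79234671   12.        ] jawtop [628.98817277  25.97924472  70.        ] padtop [604.92064687 -60.11658435  56.        ]
trig (array([ 578.0088223 , -174.92054677,  202.16484082]), np.float64(2.1267904546770584)) handle (array([ 567.31180421, -219.91302828,  205.78878076]), np.float64(0.36544533183650063))
(array([4.635e+02, 1.523e+02, 1.000e-01]), np.float64(1.569), np.float64(-22.1), array([ 0.002 , -0.0001, -0.    ]))
```

Emit:
{"method": "carry_out", "body": {"motion": [[0,0,0.18,50,30,0,1],[0,0,0.36,100,50,0,1],[0,0,0.54,155,70,0,1],[0,0,0.72,210,90,0,1],[0,0,0.9,265,110,0,1]]}}

```text
clock: 0.72
position: [440.2, 375.9, 208.4]
ee_rot: [0.799, -0.602, -0.0, 0.0]
contact_force: [0.8, 0.4, -1.3]
gripper_width: 85.6
grasp_force: 0.0
```

```bash
python3 -c "
from h import *
print(rel([604,260,200],-110.6))"
```

```text
(array([ 156.5, -125.5,    8.4]), np.float64(0.639), np.float64(-74.0), array([ 0.0006, -0.0003, -0.    ]))
```

Emit:
{"method": "carry_out", "body": {"motion": [[0,0,0.17,40,-32,0,1],[0,0,0.34,80,-64,0,1],[0,0,0.5,120,-96,5,1],[0,0,0.64,156,-125,8,1],[0,0,0.64,156,-125,8,1]]}}

```text
clock: 1.35
position: [604.6, 260.4, 198.8]
ee_rot: [-0.569, 0.822, -0.0, -0.001]
contact_force: [-0.2, -0.0, -0.5]
gripper_width: 85.3
grasp_force: 0.0
```

```bash
python3 - <<'E'
from h import *
import pickle
w=get_image("wrist");pickle.dump(w,open("w1.pkl","wb"))
cv2.imwrite("pics/w1.png",w["color"]);print(w["position"],w["orientation"]);print(rel([604,260,200],-110.6))
print(proj(w,[604,260,70]))
E
```

```text
[575.48620426 182.35417856 363.32674251] [0.17657083 0.97045719 0.16202744 0.02797665]
(array([ 1.2, -0.9, -0.7]), np.float64(0.002), np.float64(-110.5), array([ 0.0016, -0.0018, -0.    ]))
[257.23695144 171.97907074]
```

View pics/w1.png

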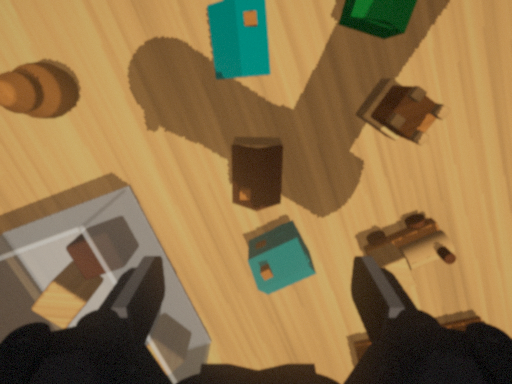

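The wrist view shows the brown roof centred at about (257,175), lined up with the tool and midway between the fingers. I descend and grip.

Emit:
{"method": "carry_out", "body": {"motion": [[0,0,0,0,-1,55,1],[0,0,0,0,-1,110,1],[0,0,0,0,-1,150,1],[0,0,0,0,-1,174,1],[0,0,0,0,-1,174,1]]}}

```text
clock: 2.02
position: [601.8, 262.5, 24.6]
ee_rot: [-0.572, 0.82, 0.0, -0.003]
contact_force: [-1.0, 0.0, 0.7]
gripper_width: 85.4
grasp_force: 0.0
```

Emit:
{"method": "carry_out", "body": {"motion": [[0,0,0,0,0,0,-0.2],[0,0,0,0,0,0,-0.6],[0,0,0,0,0,0,-0.6],[0,0,0,0,0,0,-0.6],[0,0,0,0,0,0,-0.6]]}}

```text
clock: 2.65
position: [606.7, 265.0, 38.5]
ee_rot: [-0.573, 0.82, -0.001, 0.005]
contact_force: [-15.0, -0.3, 38.9]
gripper_width: 17.5
grasp_force: 29.7
```

```bash
python3 - <<'E'
from h import *
I={n:get_image(n) for n in("scene","wrist")}
st=read_state();print(st["position"],st["contact_force"],st["gripper_width"],st["grasp_force"])
p=proj(I["scene"],[605,262,40]).astype(int);print(p)
a=I["scene"]["color"][p[1]-37:p[1]+38,p[0]-50:p[0]+50]
cv2.imwrite("pics/g1.png",np.hstack([cv2.resize(a,(400,300),interpolation=2),cv2.resize(I["wrist"]["color"],(400,300))]))
E
```

```text
[606.672067   265.04062661  38.50186231] [-14.21165391  -0.31624667  39.723569  ] 17.687298577568697 29.668384871911258
[328 196]
```

View pics/g1.png

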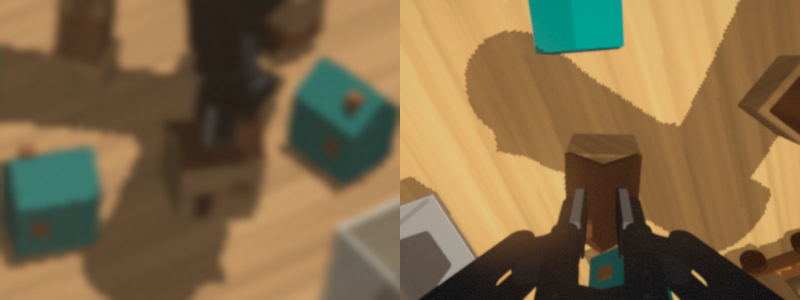

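```bash
python3 - <<'E'
from h import *
w=get_image("wrist");st=read_state();r=R.from_quat(st["ee_rot"]);print(w["position"],w["mtx"][0],r.as_rotvec())
for z in(-30,-20,-5,0,14):
  print(z,[proj(w,st["position"]+r.apply([0,y,z])).round() for y in(-8.75,8.75)])
print("ridge ends/eaves", [proj(w,np.array([604+.35*k,260+.94*k,70])).round() for k in(-30,30)])
E
```

```text
[576.23879295 185.79067264 202.22827816] [330.12097005   0.         257.4901407 ] [-1.79312228  2.56701028 -0.0029514 ]
-30 [array([238., 266.]), array([276., 266.])]
-20 [array([239., 255.]), array([275., 255.])]
-5 [array([241., 241.]), array([273., 241.])]
0 [array([241., 236.]), array([273., 236.])]
14 [array([242., 225.]), array([272., 225.])]
ridge ends/eaves [array([258., 196.]), array([258., 311.])]
```

Emit:
{"method": "carry_out", "body": {"motion": [[0,0,0,0,0,-12,-0.6],[0,0,0,0,0,-14,0.2],[0,0,0,0,0,-14,1],[0,0,0,0,0,-14,1],[0,0,0,0,0,-14,1]]}}

```text
clock: 3.42
position: [603.7, 262.1, 39.6]
ee_rot: [-0.571, 0.821, -0.0, -0.001]
contact_force: [0.8, -0.4, -0.7]
gripper_width: 85.3
grasp_force: 0.0
```

```bash
python3 - <<'E'
from h import *
I={n:get_image(n) for n in("scene","wrist","top")}
st=read_state();print(st["position"],st["contact_force"],st["gripper_width"],st["grasp_force"])
p=proj(I["scene"],[605,262,40]).astype(int);q=proj(I["top"],[605,262,40]).astype(int);print(p,q)
a=I["scene"]["color"][p[1]-37:p[1]+38,p[0]-50:p[0]+50]
cv2.imwrite("pics/g2.png",np.hstack([cv2.resize(a,(400,300),interpolation=2),cv2.resize(I["wrist"]["color"],(400,300))]))
E
```

```text
[603.93942857 262.37370592  40.17756237] [ 0.34169879  0.07408304 -0.92186669] 85.51320144496614 0.0
[328 196] [189 196]
```

View pics/g2.png

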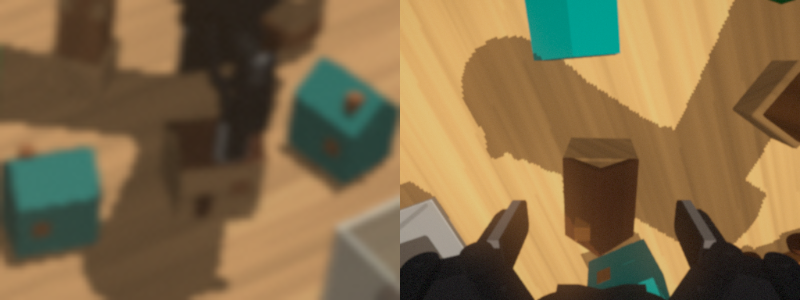

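```bash
python3 - <<'E'
from h import *
import pickle
s=pickle.load(open("i0.pkl","rb"))["scene"]; st=read_state(); r=R.from_quat(st["ee_rot"])
for z in(20,39,50,65,80):
  print(z,[(4*(proj(s,[*(st["position"]+r.apply([0,y,0]))[:2],z])-[278,159])).round() for y in(-50,50)])
print(st["joints"])
E
```

```text
20 [array([218., 219.]), array([178., 122.])]
39 [array([221., 200.]), array([181., 103.])]
50 [array([223., 188.]), array([183.,  91.])]
65 [array([226., 172.]), array([185.,  76.])]
80 [array([228., 156.]), array([187.,  60.])]
[ 6.54971037e-01  5.90425182e-01 -1.02334754e-01  7.54241435e-06
 -8.78888922e-01 -1.01004770e+00]
```

The scene view puts the open fingertips at z≈75 while the TCP reads 40. The wrist view also has them well behind the TCP. So the fingertips sit about 30 mm higher than stated, and the first close rode up the roof. The house hasn't moved. I go lower, watching the force.

Emit:
{"method": "carry_out", "body": {"motion": [[0,0,0,0,0,20,1],[0,0,0,0,0,35,1],[0,0,0,0,0,42,1],[0,0,0,0,0,48,1],[0,0,0,0,0,48,1]]}}

```text
clock: 4.2
position: [604.0, 262.5, -7.5]
ee_rot: [-0.571, 0.821, -0.0, -0.0]
contact_force: [0.2, 0.0, 0.2]
gripper_width: 85.5
grasp_force: 0.0
```

Emit:
{"method": "carry_out", "body": {"motion": [[0,0,0,0,0,0,0.3],[0,0,0,0,0,0,0.1],[0,0,0,0,0,0,0],[0,0,0,0,0,0,0],[0,0,0,0,0,0,0]]}}

```text
clock: 4.82
position: [604.7, 262.9, -6.3]
ee_rot: [-0.571, 0.821, -0.0, 0.001]
contact_force: [-0.1, 0.1, 5.6]
gripper_width: 49.2
grasp_force: 63.9
```

Emit:
{"method": "carry_out", "body": {"motion": [[0,0,0,0,0,-25,0],[0,0,0,0,0,-60,0],[0,0,0,0,0,-100,0],[0,0,0,0,0,-125,0],[0,0,0,0,0,-125,0]]}}

```text
clock: 5.45
position: [604.6, 262.9, 119.0]
ee_rot: [-0.571, 0.821, 0.0, 0.002]
contact_force: [0.4, 0.2, -2.0]
gripper_width: 49.3
grasp_force: 63.2
```

```bash
python3 - <<'E'
from h import *
import pickle
I={n:get_image(n) for n in("scene","top","wrist")}; pickle.dump(I,open("i1.pkl","wb"))
t=I["top"]["color"];s=I["scene"]["color"];w=I["wrist"]["color"]
a=cv2.resize(t[165:240,240:340],(400,300),interpolation=2);b=cv2.resize(s[200:275,190:290],(400,300),interpolation=2)
c=cv2.resize(w,(400,300)); d=cv2.resize(s[150:225,280:380],(400,300),interpolation=2)
cv2.imwrite("pics/c2.png",np.vstack([np.hstack([a,b]),np.hstack([c,d])]))
st=read_state();print(st["position"],st["contact_force"],st["gripper_width"],st["grasp_force"])
E
```

```text
[602.6359074  261.78386346 115.24051405] [-0.25437848  0.95005468 -1.71369048] 49.20388009117143 63.241097778081894
```

View pics/c2.png

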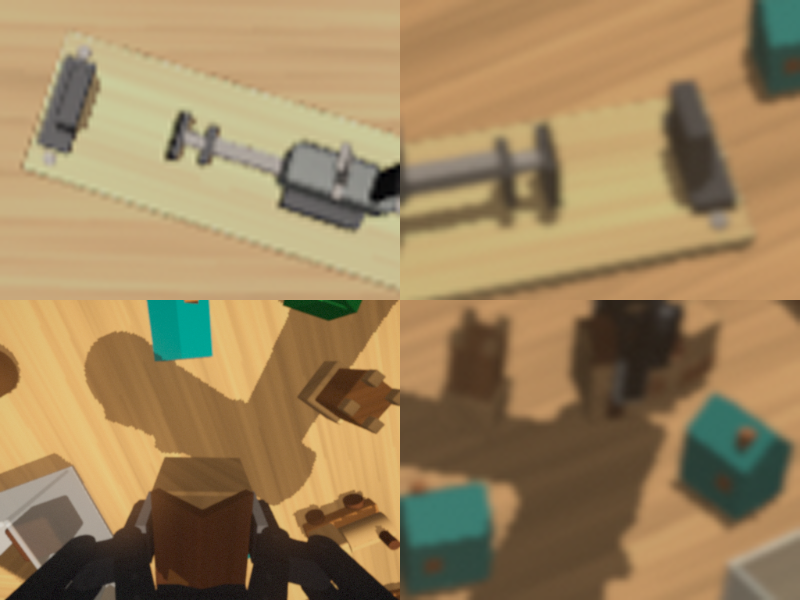

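```bash
python3 - <<'E'
from h import *
import pickle
I=pickle.load(open("i1.pkl","rb"));t=I["top"];s=I["scene"]
T=lambda u,v:(240+u/4-.4,165+v/4-.4); S=lambda u,v:(190+(u-400)/4-.4,200+v/4-.4)
P={}
P["jawtopA"]=onz(t,*T(96,64),70);P["jawtopB"]=onz(t,*T(74,138),70)
P["padA"]=onz(t,*T(180,113),58);P["padB"]=onz(t,*T(168,158),58)
P["rod1"]=onz(t,*T(215,147),55);P["rod2"]=onz(t,*T(283,166),55);P["rodend"]=onz(t,240+355/3,165+(466-296)/3,55)
for k,v in P.items(): print(k,v.round(1))
j=(P["jawtopA"]+P["jawtopB"])/2;p=(P["padA"]+P["padB"])/2
for a,b in((P["rod1"],P["rodend"]),(j,p),(j,P["rodend"])): d=a-b;print(np.degrees(np.arctan2(d[1],d[0])),np.linalg.norm(d[:2]))
b=np.radians(74);u=np.array([np.cos(b),np.sin(b)]);n=np.array([u[1],-u[0]])
for k,v in dict(P,j=j,p=p,board=np.array([585.1,-138.8,12])).items(): print(k,(v[:2]-j[:2])@u,(v[:2]-j[:2])@n)
# check in scene: predicted pixel (crop coords) of these
for k in P: print(k,((proj(s,P[k])-[190,200])*4+[400,0]).round())
print(rel([0,0,0]))
E
```

```text
jawtopA [663.   10.2  70. ]
jawtopB [599.2  27.2  70. ]
padA [624.9 -62.7  58. ]
padB [586.  -53.1  58. ]
rod1 [596.9 -93.2  55. ]
rod2 [ 582.2 -151.3   55. ]
rodend [ 533.8 -314.1   55. ]
74.07108817172671 229.73822261737672
71.47669377178552 80.82310828641708
73.71532566951895 346.79317161404697
jawtopA 0.6197052520320891 32.99747034993652
jawtopB -0.6197052520320891 -32.99747034993652
padA -79.98994357559849 16.457075353775082
padB -81.49954015538827 -23.57367402244998
rod1 -117.05084535983491 -2.0080776415643165
rod2 -176.89297433701836 -0.07778896672493119
rodend -346.7888911485619 -1.7230362969790747
j 0.0 0.0
p -80.74474186549337 -3.5582993343373985
board -164.10469593165504 -0.7784714688320946
jawtopA [689. 146.]
jawtopB [661.  72.]
padA [557. 163.]
padB [542. 118.]
rod1 [494. 156.]
rod2 [400. 176.]
rodend [122. 225.]
(array([454.8, 473.5, 118.1]), None, np.float64(-110.4), array([ 0.003 , -0.0031, -0.    ]))
```

Held and level at 49 mm. The bar lies at 74°, and the gap between jaw and pad measures about 81 mm, which fits. The nest centre is at about (618,-20).

Emit:
{"method": "carry_out", "body": {"motion": [[0,0,0,35,-15,0,0],[0,0,-0.02,85,-37,0,0],[0,0,-0.04,135,-59,0,0],[0,0,-0.06,185,-80,0,0],[0,0,-0.077,225,-98,0,0]]}}

```text
clock: 6.22
position: [616.3, 15.2, 115.5]
ee_rot: [-0.602, 0.798, 0.001, -0.002]
contact_force: [0.7, 0.4, -0.9]
gripper_width: 48.9
grasp_force: 63.3
```

Emit:
{"method": "carry_out", "body": {"motion": [[0,0,0,24,-13,0,0],[0,0,0,33,-15,30,0],[0,0,0,33,-15,35,0],[0,0,0,33,-15,35,0]]}}

```text
clock: 6.72
position: [622.6, -18.1, 81.7]
ee_rot: [-0.603, 0.798, 0.0, -0.001]
contact_force: [-0.1, -0.6, -1.9]
gripper_width: 49.1
grasp_force: 63.2
```

```bash
python3 - <<'E'
from h import *
import pickle
I={n:get_image(n) for n in("scene","wrist","top")}; pickle.dump(I,open("i2.pkl","wb"))
t=I["top"]["color"];s=I["scene"]["color"];w=I["wrist"]["color"]
b=cv2.resize(s[190:265,190:290],(400,300),interpolation=2)
c=cv2.resize(w,(400,300))
cv2.imwrite("pics/c3.png",np.hstack([b,c]))
st=read_state();print(st["position"],st["contact_force"],st["gripper_width"]);print(rel([619,-17.5,80],-106))
E
```

```text
[623.78067096 -17.57260651  83.55739019] [ 0.23230407  0.68473228 -1.35072084] 49.1847929937339
(array([1.2, 4.6, 3.5]), np.float64(0.003), np.float64(-105.9), array([-0.0015,  0.0005, -0.    ]))
```

View pics/c3.png

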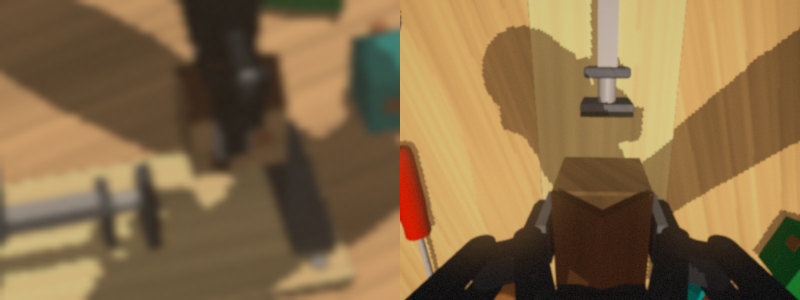

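```bash
python3 - <<'E'
from h import *
import pickle
I=pickle.load(open("i2.pkl","rb"));w=I["wrist"]
pm=onz(w,208*1.28,116*1.28,58);l=onz(w,181*1.28,116*1.28,58);r=onz(w,235*1.28,116*1.28,58);rod=onz(w,206*1.28,5,55)
print(pm,np.linalg.norm(l-r),rod); d=pm-rod; print(np.degrees(np.arctan2(d[1],d[0])))
u=np.array([.2756,.9613]);n=np.array([u[1],-u[0]]);st=read_state();h=st["position"][:2]-2.8*u
print("tcp-pad",(h-pm[:2])@u,(h-pm[:2])@n, "tcp-rod",(h-rod[:2])@n)
# house gable near top edge as seen: eave corners
for q in((552,188),(651,188),(570,157),(640,157)): print(q,onz(w,(q[0]-400)*1.28,q[1]*1.28,st["position"][2]+6.5+48 if q[1]>170 else st["position"][2]+6.5).round(1))
E
```

```text
[606.11588921 -58.7154273   58.        ] 40.116697859724454 [ 587.62015085 -130.74051202   55.        ]
75.59788071667846
tcp-pad 41.61885893370801 5.642193290937209 tcp-rod 3.5720332277885305
(552, 188) [638.2 -49.5 138.1]
(651, 188) [593.3 -36.7 138.1]
(570, 157) [636.1 -46.1  90.1]
(640, 157) [592.3 -33.6  90.1]
```

The wrist view shows the pad at about (266,148) in full-size pixels. Its width comes out at 40.1 mm, which matches. The house is 5 mm off sideways and a bit close to the jaw, so I shift tool x +6, y +4.6 and lower it.

Emit:
{"method": "carry_out", "body": {"motion": [[0,0,0,6,4.6,5,0],[0,0,0,6,4.6,30,0],[0,0,0,6,4.6,55,0],[0,0,0,6,4.6,68,0],[0,0,0,6,4.6,70,0]]}}

```text
clock: 7.5
position: [616.5, -23.0, 12.1]
ee_rot: [-0.602, 0.798, 0.0, -0.001]
contact_force: [0.2, 0.1, -0.8]
gripper_width: 48.7
grasp_force: 63.2
```

Emit:
{"method": "carry_out", "body": {"motion": [[0,0,0,0,0,3,0],[0,0,0,0,0,5,0],[0,0,0,0,0,5,0]]}}

```text
clock: 7.88
position: [617.2, -22.9, 8.1]
ee_rot: [-0.602, 0.798, -0.0, 0.0]
contact_force: [-0.7, -0.1, -1.9]
gripper_width: 49.3
grasp_force: 63.2
```

Emit:
{"method": "carry_out", "body": {"motion": [[0,0,0,0,0,2,0],[0,0,0,0,0,3,0],[0,0,0,0,0,3,0]]}}

```text
clock: 8.25
position: [617.3, -22.9, 5.6]
ee_rot: [-0.602, 0.798, -0.0, 0.0]
contact_force: [-1.8, 0.4, 4.7]
gripper_width: 48.9
grasp_force: 63.9
```

Emit:
{"method": "carry_out", "body": {"motion": [[0,0,0,0,0,-1,0.4],[0,0,0,0,0,-1,1],[0,0,0,0,0,-1,1],[0,0,0,0,0,-1,1]]}}

```text
clock: 8.75
position: [617.0, -22.9, 5.5]
ee_rot: [-0.602, 0.798, 0.0, -0.0]
contact_force: [0.4, 0.1, -0.4]
gripper_width: 85.3
grasp_force: 0.0
```

Emit:
{"method": "carry_out", "body": {"motion": [[0,0,0,0,0,-40,1],[0,0,0,0,0,-100,1],[0,0,0,0,0,-160,1],[0,0,0,0,0,-215,1],[0,0,0,0,0,-215,1]]}}

```text
clock: 9.38
position: [619.9, -22.7, 226.9]
ee_rot: [-0.603, 0.798, -0.003, 0.005]
contact_force: [0.7, 0.8, -1.1]
gripper_width: 85.6
grasp_force: 0.0
```

```bash
python3 - <<'E'
from h import *
import pickle
I={n:get_image(n) for n in("scene","wrist","top")}; pickle.dump(I,open("i3.pkl","wb"))
s=I["scene"]["color"];w=I["wrist"]["color"]
b=cv2.resize(s[185:275,120:280],(800,450),interpolation=2)[:,:460]
b=cv2.resize(s[195:270,110:290],(720,300),interpolation=2)
c=cv2.resize(w[:,100:420],(400,480))[:300]
cv2.imwrite("pics/c4.png",np.vstack([b,cv2.resize(w[:213],(720,300),interpolation=2)]))
st=read_state();print(st["position"],st["contact_force"],st["gripper_width"],st["joints"])
E
```

```text
[616.13552982 -22.83229686 219.49707103] [-0.53546645 -0.37027968 -0.27775468] 85.31179316408426 [ 2.24715036e-01  3.64653661e-01  5.04223115e-03 -8.30220057e-04
 -1.21328755e+00 -5.02754036e-01]
```

View pics/c4.png

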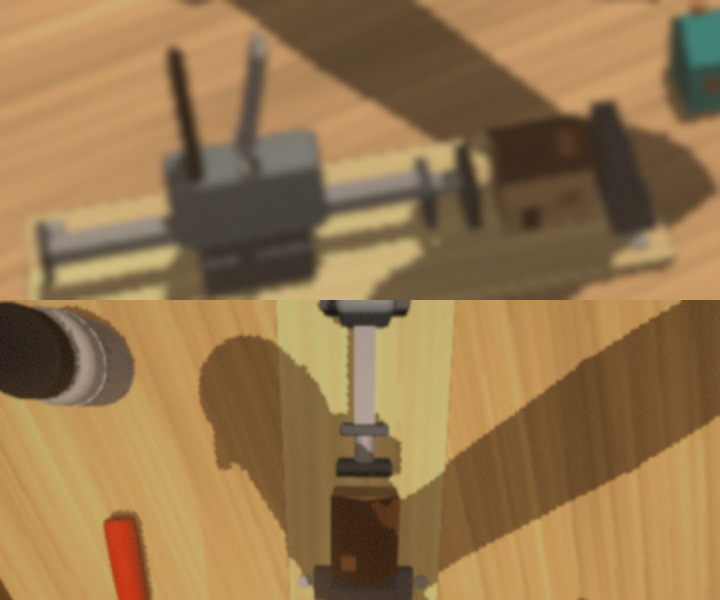

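The house stands upright between the jaws, ridge on the bar line, with a gap to the pad. Now the trigger: I turn 90° so the fingers straddle handle and trigger along the bar.

Emit:
{"method": "carry_out", "body": {"motion": [[0,0,-0.17,30,0,0,1],[0,0,-0.34,60,0,0,1],[0,0,-0.52,90,0,0,1],[0,0,-0.7,120,0,0,1],[0,0,-0.88,150,0,0,1]]}}

```text
clock: 10.15
position: [574.5, -167.9, 218.2]
ee_rot: [0.886, -0.463, -0.002, 0.001]
contact_force: [-0.8, -0.9, 0.1]
gripper_width: 85.5
grasp_force: 0.0
```

```bash
python3 -c "
from h import *
print(rel([567.5,-197.1,219],-16))"
```

```text
(array([20. , 22.5, -0.7]), np.float64(-0.684), np.float64(-55.2), array([0.0036, 0.0029, 0.    ]))
```

Emit:
{"method": "carry_out", "body": {"motion": [[0,0,-0.17,7,7,0,1],[0,0,-0.34,13,13,0,1],[0,0,-0.52,20,22,0,1],[0,0,-0.686,20,22,0,1],[0,0,-0.686,20,22,0,1]]}}

```text
clock: 10.78
position: [568.1, -196.0, 218.6]
ee_rot: [0.99, -0.142, -0.002, 0.0]
contact_force: [0.1, -0.1, -0.7]
gripper_width: 85.6
grasp_force: 0.0
```

```bash
python3 - <<'E'
from h import *
import pickle
I={n:get_image(n) for n in("scene","wrist")}; pickle.dump(I,open("i4.pkl","wb"))
s=I["scene"]["color"];w=I["wrist"]["color"]
cv2.imwrite("pics/c5.png",np.hstack([cv2.resize(s[170:260,110:210],(333,300),interpolation=2),cv2.resize(w,(400,300),interpolation=2)]))
st=read_state();print(rel([567.5,-197.1,219],-16),st["position"])
r=R.from_quat(st["ee_rot"])
for z in (193,170): print(z,[(proj(I["wrist"],[*(np.array([631.1-1.6,18.7+.5])+t*np.array([.2756,.9613])),z])/1.28+[333,0]).round() for t in(-201,-247)])
E
```

```text
(array([-0.7,  1.4,  0.3]), np.float64(-0.006), np.float64(-16.3), array([0.0004, 0.0025, 0.    ])) [ 568.56247159 -195.91642484  219.32602761]
193 [array([507., 171.]), array([564., 170.])]
170 [array([509., 160.]), array([561., 160.])]
```

View pics/c5.png

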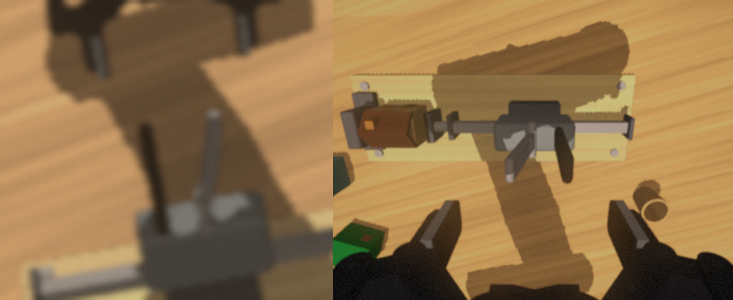

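```bash
python3 - <<'E'
from h import *
import pickle
I=pickle.load(open("i4.pkl","rb"));s=I["scene"];w=I["wrist"]
W=lambda u,v:((u-333)*1.28,v*1.28);S=lambda u,v:(110+u*.3-.35,170+v*.3-.35)
st=read_state();r=R.from_quat(st["ee_rot"])
for n,a,b in(("trig",(511,179),(214,112)),("hand",(567,182),(147,126))):
  P,e=two(w,W(*a),s,S(*b)); Q=onz(w,*W(*a),193)
  print(n,P.round(1),round(e,1),"tool",r.inv().apply(P-st["position"]).round(1),"z193 tool",r.inv().apply(Q-st["position"]).round(1))
for n,b in(("fingL",(103,75)),("fingR",(247,52))):
  print(n,)
for n,a,b in(("jawfinger",(455,204),(247,52)),("handlefinger",(612,204),(103,76))):
  P,e=two(w,W(*a),s,S(*b)); print(n,P.round(1),round(e,1),r.inv().apply(P-st["position"]).round(1))
E
```

```text
trig [ 566.6 -173.7  193.6] 3.0 tool [ -8.1 -20.8  25.7] z193 tool [ -8.1 -19.4  26.3]
hand [ 548.3 -216.8  186.8] 3.0 tool [-13.5  25.7  32.5] z193 tool [-10.9  26.3  26.4]
fingL
fingR
jawfinger [ 586.  -151.3  253.6] 3.7 [  4.1 -47.7 -34.3]
handlefinger [ 561.3 -240.4  254.8] 1.9 [  5.4  44.7 -35.4]
```

Triangulation confirms that the open fingertips sit 35 mm behind the TCP. The trigger tip is at tool (-8,-21) and the handle at (-13,26), both at z about 190. I shift x -7, y +2 and go down 96.

Emit:
{"method": "carry_out", "body": {"motion": [[0,0,0,-7,2,5,1],[0,0,0,-7,2,35,1],[0,0,0,-7,2,70,1],[0,0,0,-7,2,96,1],[0,0,0,-7,2,96,1]]}}

```text
clock: 11.5
position: [559.6, -195.7, 122.3]
ee_rot: [0.99, -0.141, -0.003, 0.0]
contact_force: [-0.2, 0.1, 1.3]
gripper_width: 85.3
grasp_force: 0.0
```

```bash
cat >> h.py <<'E'
U=np.array([.2756,.9613,0])
def rep():
    st=read_state(); p=st["position"]; print("t",round(st["clock"],2),"along",round((p-[631.1,18.7,0])@U,2),"lat",round((p-[631.1,18.7,0])@[.9613,-.2756,0],1),"z",round(p[2],1),"Fu",round(st["contact_force"]@U,2),"F",st["contact_force"].round(1))
def crop(tag):
    I=get_image("scene"); s=I["color"]; cv2.imwrite(f"pics/{tag}.png",cv2.resize(s[185:275,125:285],(800,450),interpolation=2)); return s
def edges(s):
    "brightness profile along rod line in scene"
    pass
E
python3 -c "
from h import *
import pickle
rep(); pickle.dump(get_image('scene'),open('s0.pkl','wb'))"
```

```text
t 11.5 along -225.78 lat -9.6 z 122.3 Fu 0.02 F [-0.2  0.1  1.3]
```

Emit:
{"method": "carry_out", "body": {"motion": [[0,0,0,0,14,0,1],[0,0,0,0,22,0,1],[0,0,0,0,26,0,1],[0,0,0,0,30,0,1],[0,0,0,0,30,0,1]]}}

```text
clock: 12.18
position: [554.1, -224.9, 125.3]
ee_rot: [0.99, -0.141, 0.001, -0.0]
contact_force: [2.1, 4.0, 2.4]
gripper_width: 85.4
grasp_force: 1.8
```

```bash
python3 -c "
from h import *
import pickle
rep(); pickle.dump(get_image('scene'),open('s1.pkl','wb'))"
```

```text
t 12.18 along -255.39 lat -6.9 z 125.3 Fu 4.45 F [2.1 4.  2.4]
```

Emit:
{"method": "carry_out", "body": {"motion": [[0,0,0,0,5,0,1],[0,0,0,0,10,0,1],[0,0,0,0,14,0,1],[0,0,0,0,14,0,1]]}}

```text
clock: 12.72
position: [549.4, -238.0, 124.4]
ee_rot: [0.99, -0.141, -0.0, -0.0]
contact_force: [2.5, 5.1, 2.4]
gripper_width: 85.4
grasp_force: 2.7
```

```bash
python3 - <<'E'
from h import *
import pickle
rep(); b=get_image('scene'); pickle.dump(b,open('s2.pkl','wb'))
a=pickle.load(open('s0.pkl','rb'));m=pickle.load(open('s1.pkl','rb'))
g=lambda i:cv2.resize(i["color"][195:265,125:275],(600,280),interpolation=2)
cv2.imwrite("pics/k1.png",np.vstack([g(a),g(b)]))
E
```

```text
t 12.72 along -269.24 lat -7.8 z 124.4 Fu 5.58 F [2.5 5.1 2.4]
```

View pics/k1.png

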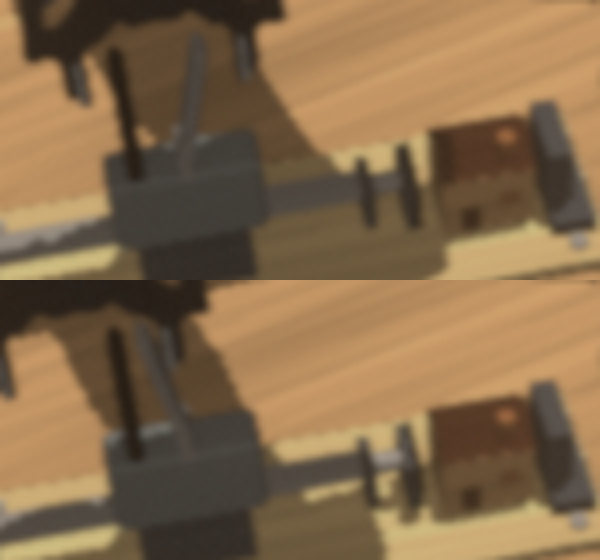

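```bash
cat >> h.py <<'E'
def prof(im,z=55.,n=-1.7,t0=-125,t1=-20,half=6):
    "scene brightness sampled along a line above the bar at lateral n, height z"
    ts=np.arange(t0,t1,.5);b=[631.1,18.7]
    g=cv2.cvtColor(im["color"],cv2.COLOR_BGR2GRAY).astype(np.float32)
    P=np.array([proj(im,[b[0]+t*.2756+n*.9613,b[1]+t*.9613-n*.2756,z]) for t in ts],np.float32)
    return ts,cv2.remap(g,P[None,:,0].copy(),P[None,:,1].copy(),cv2.INTER_CUBIC)[0]
E
python3 - <<'E'
from h import *
import pickle
for f in("s0","s2"):
  im=pickle.load(open(f+".pkl","rb"))
  for n,z in((18,50),(18,42),(12,58)):
    ts,p=prof(im,z,n); print(f,n,z,"from",ts[0],p[::4].astype(int).tolist())
E
```

```text
s0 18 50 from -125.0 [91, 90, 85, 75, 62, 53, 50, 55, 66, 77, 85, 90, 91, 90, 88, 80, 68, 58, 52, 51, 49, 51, 62, 75, 84, 88, 83, 74, 68, 69, 72, 75, 77, 79, 80, 81, 83, 82, 82, 81, 80, 82, 83, 84, 84, 82, 81, 80, 81, 82, 84, 84, 82]
s0 18 42 from -125.0 [92, 92, 90, 83, 70, 58, 52, 55, 67, 80, 88, 92, 93, 92, 91, 86, 76, 63, 54, 50, 47, 49, 60, 74, 86, 91, 87, 80, 73, 72, 75, 80, 82, 82, 83, 83, 82, 82, 83, 82, 83, 83, 83, 83, 82, 82, 82, 82, 82, 82, 81, 81, 81]
s0 12 58 from -125.0 [74, 74, 74, 72, 67, 59, 53, 53, 61, 71, 78, 83, 85, 84, 84, 83, 79, 71, 60, 51, 52, 63, 94, 127, 143, 139, 122, 94, 70, 59, 55, 51, 50, 52, 55, 58, 60, 62, 63, 63, 63, 64, 64, 63, 64, 64, 65, 63, 63, 61, 61, 62, 63]
s2 18 50 from -125.0 [150, 142, 131, 115, 94, 71, 57, 66, 97, 132, 155, 162, 153, 138, 124, 109, 87, 67, 56, 52, 50, 50, 55, 66, 78, 85, 83, 76, 70, 70, 74, 78, 80, 81, 81, 83, 83, 83, 82, 81, 81, 82, 85, 85, 84, 83, 82, 81, 82, 83, 84, 85, 84]
s2 18 42 from -125.0 [100, 97, 94, 89, 78, 66, 59, 65, 91, 126, 151, 163, 156, 134, 110, 95, 83, 71, 58, 52, 50, 50, 54, 63, 77, 86, 87, 81, 74, 73, 76, 80, 82, 83, 84, 84, 84, 83, 83, 84, 84, 84, 84, 84, 84, 84, 84, 83, 82, 81, 82, 82, 82]
s2 12 58 from -125.0 [76, 76, 75, 74, 70, 63, 57, 55, 65, 83, 100, 109, 114, 115, 114, 113, 109, 99, 89, 81, 77, 72, 82, 106, 127, 133, 120, 94, 72, 64, 63, 63, 64, 64, 64, 64, 64, 64, 64, 63, 65, 65, 63, 65, 65, 64, 64, 64, 64, 62, 61, 62, 63]
```

Emit:
{"method": "carry_out", "body": {"motion": [[0,0,0,0,3,0,1],[0,0,0,0,6,0,1],[0,0,0,0,6,0,1]]}}

```text
clock: 13.15
position: [548.6, -240.8, 123.9]
ee_rot: [0.99, -0.141, 0.0, -0.002]
contact_force: [3.4, 14.8, 2.2]
gripper_width: 85.5
grasp_force: 7.4
```

```bash
cat >> h.py <<'E'
def dark(im,t0,t1,n=18,z=46):
    "darkness centroid (plate) in [t0,t1] and its two half-level edges"
    r=[]
    for zz in(z-4,z,z+4):
        ts,p=prof(im,zz,n,t0,t1); lo=p.argmin(); 
        f=lambda seg,tt:np.interp(0,[0],[0])
        L=(p[:lo+1].max()+p[lo])/2; Rr=(p[lo:].max()+p[lo])/2
        a=[i for i in range(lo) if p[i]>=L and p[i+1]<L]; b=[i for i in range(lo,len(p)-1) if p[i]<Rr and p[i+1]>=Rr]
        i=a[-1];j=b[0]
        r.append((ts[i]+.5*(p[i]-L)/(p[i]-p[i+1]), ts[j]+.5*(Rr-p[j])/(p[j+1]-p[j])))
    return np.array(r).mean(0).round(1)
def meas(im,w0=0):
    h=dark(im,-125+w0,-97+w0); q=dark(im,-99+w0,-72+w0); print("head",h,"pad",q,"mid-to-mid",round(q.mean()-h.mean(),2))
E
python3 - <<'E'
from h import *
import pickle
rep(); b=get_image('scene'); pickle.dump(b,open('s3.pkl','wb'))
for f in("s0","s1","s2","s3"): print(f);meas(pickle.load(open(f+".pkl","rb")))
E
```

```text
t 13.15 along -272.17 lat -7.7 z 123.9 Fu 15.19 F [ 3.4 14.8  2.2]
s0
head [-117.6 -108.1] pad [-92.7 -79.7] mid-to-mid 26.65
s1
head [-117.6 -109. ] pad [-94.4 -79.7] mid-to-mid 26.25
s2
head [-117.6 -108. ] pad [-94.2 -78.6] mid-to-mid 26.4
s3
head [-119.4 -107.1] pad [-94.3 -78.2] mid-to-mid 27.0
```

The finger has brought the trigger to its stop (force rose to 15 N), but the head plate has moved only about 1 mm. I let go and pump again, measuring each stroke.

Emit:
{"method": "carry_out", "body": {"motion": [[0,0,0,0,-15,0,1],[0,0,0,0,-35,0,1],[0,0,0,0,-44,0,1],[0,0,0,0,-44,0,1]]}}

```text
clock: 13.7
position: [559.9, -201.4, 124.5]
ee_rot: [0.99, -0.14, -0.0, 0.0]
contact_force: [0.7, -0.4, 0.2]
gripper_width: 85.4
grasp_force: 0.0
```

```bash
python3 - <<'E'
from h import *
import pickle
rep(); b=get_image('scene'); pickle.dump(b,open('s4.pkl','wb')); meas(b)
a=pickle.load(open('s0.pkl','rb'))
# trigger motion check: diff in lever region between s0 and now
d=cv2.absdiff(a["color"],b["color"]).max(2)[195:235,150:185]; print("lever diff",(d>25).sum())
t=get_image("top"); pickle.dump(t,open("t4.pkl","wb")); t0=pickle.load(open("i3.pkl","rb"))["top"]
for im in(t0,t):
  ts,p=prof(im,58,8,-125,-35); print(p[::4].astype(int).tolist())
  ts,p=prof(im,50,-2,-360,-320); print("tail",p[::2].astype(int).tolist())
E
```

```text
t 13.7 along -231.25 lat -7.8 z 124.5 Fu -0.16 F [ 0.7 -0.4  0.2]
head [-116.1 -106.2] pad [-91.3 -78.2] mid-to-mid 26.4
lever diff 29
[190, 189, 188, 174, 142, 110, 104, 100, 96, 82, 82, 108, 120, 115, 111, 112, 116, 111, 81, 51, 43, 32, 27, 48, 82, 111, 121, 121, 100, 67, 40, 30, 21, 25, 34, 53, 76, 96, 101, 105, 102, 93, 75, 47, 25]
tail [164, 164, 162, 158, 154, 147, 134, 120, 106, 95, 86, 81, 81, 90, 109, 131, 156, 169, 171, 166, 163, 163, 163, 164, 165, 166, 166, 166, 166, 165, 164, 163, 163, 163, 164, 165, 166, 167, 167, 167]
[164, 166, 167, 168, 168, 169, 170, 171, 172, 172, 171, 171, 171, 172, 172, 173, 172, 171, 171, 170, 171, 171, 170, 169, 169, 167, 165, 164, 162, 161, 159, 157, 154, 152, 155, 167, 181, 190, 191, 192, 192, 193, 193, 193, 193]
tail [160, 161, 159, 156, 152, 146, 137, 128, 119, 110, 100, 94, 92, 92, 92, 93, 102, 119, 136, 151, 162, 165, 163, 161, 162, 163, 164, 163, 163, 162, 161, 160, 160, 160, 161, 162, 163, 165, 165, 165]
```

Emit:
{"method": "carry_out", "body": {"motion": [[0,0,0,0,12,0,1],[0,0,0,0,22,0,1],[0,0,0,0,32,0,1],[0,0,0,0,40,0,1],[0,0,0,0,42,0,1]]}}

```text
clock: 14.42
position: [549.2, -241.2, 124.9]
ee_rot: [0.99, -0.142, 0.001, -0.002]
contact_force: [2.3, 14.3, 3.4]
gripper_width: 85.4
grasp_force: 7.0
```

```bash
python3 - <<'E'
from h import *
import pickle
rep(); b=get_image('scene'); pickle.dump(b,open('s5.pkl','wb')); meas(b)
for n,z in((18,46),(0,57),(7,56)):
  for f in("s0","s4","s5"): ts,p=prof(pickle.load(open(f+".pkl","rb")),z,n); print(f,n,p[::3].astype(int).tolist())
E
```

```text
t 14.43 along -272.38 lat -7.1 z 124.9 Fu 14.35 F [ 2.3 14.3  3.4]
head [-113.3 -101.1] pad [-88.7 -73.3] mid-to-mid 26.2
s0 18 [92, 92, 91, 88, 80, 71, 60, 53, 50, 53, 60, 70, 79, 86, 91, 92, 93, 92, 92, 88, 83, 74, 66, 58, 52, 50, 49, 48, 50, 56, 66, 78, 86, 91, 90, 85, 78, 72, 69, 71, 75, 78, 81, 82, 81, 82, 82, 82, 82, 82, 83, 83, 83, 82, 82, 83, 83, 83, 83, 83, 83, 83, 83, 83, 82, 83, 83, 83, 83, 83]
s4 18 [93, 93, 92, 91, 87, 80, 71, 61, 54, 51, 53, 58, 67, 76, 84, 88, 92, 92, 93, 92, 90, 84, 76, 66, 57, 53, 50, 50, 49, 52, 56, 65, 74, 82, 85, 83, 78, 71, 69, 72, 76, 78, 80, 81, 81, 82, 82, 83, 83, 83, 83, 83, 82, 82, 82, 83, 83, 83, 83, 83, 83, 82, 82, 82, 83, 83, 83, 83, 82, 82]
s5 18 [182, 183, 182, 180, 172, 160, 145, 127, 114, 95, 83, 68, 60, 56, 66, 85, 114, 141, 163, 175, 175, 166, 150, 130, 110, 98, 83, 74, 64, 57, 53, 50, 50, 49, 49, 51, 55, 60, 67, 71, 76, 80, 82, 83, 83, 84, 84, 84, 84, 84, 84, 84, 83, 82, 83, 85, 85, 84, 84, 84, 85, 83, 82, 83, 84, 84, 84, 84, 83, 83]
s0 0 [72, 73, 74, 74, 73, 69, 64, 58, 55, 57, 65, 78, 92, 104, 113, 119, 120, 119, 116, 115, 109, 1
[... 992 characters left out ...]
, 50, 50, 51, 53, 56, 57, 59, 61, 62, 63, 63, 64, 63, 62, 62, 63, 63, 63, 63, 63, 62, 61, 60, 59, 58, 59, 61]
s4 7 [73, 73, 73, 73, 73, 72, 69, 64, 59, 55, 54, 55, 60, 67, 76, 80, 84, 85, 85, 84, 85, 84, 82, 77, 70, 64, 57, 53, 52, 60, 76, 102, 121, 137, 138, 131, 112, 93, 73, 63, 56, 54, 54, 56, 58, 60, 61, 62, 62, 62, 62, 63, 63, 62, 63, 63, 64, 63, 63, 63, 63, 63, 64, 63, 62, 60, 59, 59, 59, 60]
s5 7 [75, 75, 75, 75, 75, 75, 76, 77, 79, 84, 88, 89, 88, 84, 82, 85, 93, 105, 117, 126, 131, 133, 133, 134, 134, 134, 131, 129, 119, 107, 96, 85, 81, 74, 67, 62, 59, 60, 61, 63, 64, 64, 64, 64, 64, 65, 64, 64, 64, 64, 64, 64, 65, 65, 64, 65, 64, 64, 64, 64, 64, 64, 64, 64, 63, 62, 61, 61, 61, 62]
```

Stroke 2 advanced the rod about 6 mm. Stroke 3 next.

Emit:
{"method": "carry_out", "body": {"motion": [[0,0,0,0,-15,0,1],[0,0,0,0,-32,0,1],[0,0,0,0,-42,0,1],[0,0,0,0,-42,0,1],[0,0,0,0,-30,0,1]]}}

```text
clock: 15.1
position: [556.7, -213.3, 124.7]
ee_rot: [0.99, -0.14, -0.0, 0.0]
contact_force: [1.3, 2.2, 2.2]
gripper_width: 85.6
grasp_force: 1.3
```

Emit:
{"method": "carry_out", "body": {"motion": [[0,0,0,0,10,0,1],[0,0,0,0,20,0,1],[0,0,0,0,28,0,1],[0,0,0,0,30,0,1],[0,0,0,0,30,0,1]]}}

```text
clock: 15.72
position: [549.2, -241.0, 124.9]
ee_rot: [0.99, -0.141, 0.001, -0.002]
contact_force: [1.4, 9.0, 3.4]
gripper_width: 85.6
grasp_force: 5.1
```

```bash
cat >> h.py <<'E'
def mins(im,a=(-122,-88),gap=(10,32)):
    "dark-minimum positions: head plate then pad; chimney centroid in px"
    H=[];Q=[]
    for n,z in((18,42),(18,46),(18,50),(15,46)):
        ts,p=prof(im,z,n,a[0],-40); p=cv2.GaussianBlur(p[None],(5,1),0)[0]
        m=ts<a[1]; i=p[m].argmin(); H.append(ts[m][i]); 
        k=(ts>ts[i]+gap[0])&(ts<ts[i]+gap[1]); thr=p[k].min()+6; Q.append(ts[k][p[k]<thr].mean())
    hsv=cv2.cvtColor(im["color"],cv2.COLOR_BGR2HSV)[200:240,225:275]
    mk=(hsv[...,0]<14)&(hsv[...,1]>110)&(hsv[...,2]>105); y,x=np.nonzero(mk)
    print("head",np.mean(H).round(2),"pad",np.mean(Q).round(2),"diff",round(np.mean(Q)-np.mean(H),2),"chim",len(x),x.mean().round(2) if len(x) else None,y.mean().round(2) if len(y) else None)
E
python3 - <<'E'
from h import *
import pickle
rep(); b=get_image('scene'); pickle.dump(b,open('s6.pkl','wb'))
for k in(0,4,2,5): mins(pickle.load(open(f's{k}.pkl','rb')))
mins(b,(-115,-80))
ts,p=prof(b,46,18); print(p[::3].astype(int).tolist())
E
```

```text
t 15.72 along -272.18 lat -7.1 z 124.9 Fu 8.99 F [1.4 9.  3.4]
head -113.0 pad -85.62 diff 27.38 chim 19 26.11 28.42
head -110.88 pad -84.06 diff 26.81 chim 19 26.11 28.42
head -88.5 pad -68.85 diff 19.65 chim 20 26.0 28.5
head -105.62 pad -77.25 diff 28.38 chim 20 26.0 28.5
head -99.12 pad -71.75 diff 27.38 chim 20 26.5 28.5
[181, 183, 183, 183, 182, 182, 182, 180, 177, 166, 152, 133, 113, 99, 83, 73, 62, 58, 60, 76, 98, 125, 145, 160, 161, 153, 135, 117, 101, 88, 78, 67, 59, 53, 52, 51, 52, 50, 52, 56, 64, 71, 77, 82, 83, 84, 83, 84, 84, 84, 84, 84, 83, 83, 83, 83, 84, 84, 84, 84, 84, 84, 83, 83, 84, 84, 84, 84, 84, 83]
```

Emit:
{"method": "carry_out", "body": {"motion": [[0,0,0,0,-15,0,1],[0,0,0,0,-30,0,1],[0,0,0,0,-40,0,1],[0,0,0,0,-40,0,1],[0,0,0,0,-28,0,1]]}}

```text
clock: 16.4
position: [556.3, -215.2, 124.8]
ee_rot: [0.99, -0.14, 0.0, -0.0]
contact_force: [1.0, 3.4, 3.1]
gripper_width: 85.3
grasp_force: 1.9
```

Emit:
{"method": "carry_out", "body": {"motion": [[0,0,0,0,8,0,1],[0,0,0,0,16,0,1],[0,0,0,0,22,0,1],[0,0,0,0,25,0,1],[0,0,0,0,25,0,1]]}}

```text
clock: 17.02
position: [549.7, -239.4, 125.3]
ee_rot: [0.99, -0.141, 0.001, -0.001]
contact_force: [0.1, 5.5, 2.5]
gripper_width: 84.9
grasp_force: 2.8
```

```bash
python3 - <<'E'
from h import *
import pickle
rep(); b=get_image('scene'); pickle.dump(b,open('s7.pkl','wb'))
mins(b,(-112,-75))
ts,p=prof(b,46,18); print(p[::3].astype(int).tolist())
E
```

```text
t 17.02 along -270.56 lat -7.1 z 125.3 Fu 5.3 F [0.1 5.5 2.5]
head -92.88 pad -65.75 diff 27.12 chim 23 28.74 27.96
[174, 180, 182, 182, 181, 180, 181, 182, 182, 182, 183, 180, 171, 161, 143, 129, 113, 101, 88, 74, 63, 56, 58, 70, 95, 120, 146, 157, 158, 146, 131, 115, 103, 90, 80, 67, 58, 53, 51, 51, 50, 50, 53, 60, 67, 76, 81, 84, 85, 85, 84, 84, 83, 82, 83, 83, 84, 84, 84, 84, 84, 84, 83, 83, 84, 84, 84, 83, 83, 83]
```

Emit:
{"method": "carry_out", "body": {"motion": [[0,0,0,0,-15,0,1],[0,0,0,0,-28,0,1],[0,0,0,0,-37,0,1],[0,0,0,0,-37,0,1],[0,0,0,0,-25,0,1]]}}

```text
clock: 17.7
position: [556.4, -215.1, 124.8]
ee_rot: [0.99, -0.14, 0.0, -0.0]
contact_force: [-0.2, 4.8, 4.5]
gripper_width: 85.7
grasp_force: 2.4
```

Emit:
{"method": "carry_out", "body": {"motion": [[0,0,0,0,8,0,1],[0,0,0,0,14,0,1],[0,0,0,0,19,0,1],[0,0,0,0,22,0,1],[0,0,0,0,22,0,1]]}}

```text
clock: 18.32
position: [550.8, -236.1, 125.7]
ee_rot: [0.99, -0.141, 0.001, -0.001]
contact_force: [1.1, 7.5, 4.1]
gripper_width: 85.5
grasp_force: 3.6
```

```bash
python3 - <<'E'
from h import *
import pickle
rep(); b=get_image('scene'); pickle.dump(b,open('s8.pkl','wb'))
mins(b,(-108,-72))
ts,p=prof(b,46,18); print(p[::3].astype(int).tolist())
E
```

```text
t 18.32 along -267.09 lat -7.0 z 125.7 Fu 7.46 F [1.1 7.5 4.1]
head -87.75 pad -65.31 diff 22.44 chim 22 28.86 28.0
[146, 157, 167, 174, 179, 180, 181, 182, 182, 183, 183, 183, 182, 181, 178, 175, 166, 155, 143, 125, 111, 92, 79, 65, 57, 55, 61, 70, 82, 92, 98, 100, 98, 90, 80, 69, 61, 55, 52, 52, 50, 49, 52, 59, 67, 75, 80, 83, 84, 84, 84, 84, 83, 83, 83, 84, 84, 84, 84, 83, 83, 83, 83, 83, 83, 84, 84, 83, 83, 83]
```

Compression is now about 5 mm and the house is clamped against the jaw (the chimney has stopped moving). I release and start a fresh stroke in small steps.

Emit:
{"method": "carry_out", "body": {"motion": [[0,0,0,0,-15,0,1],[0,0,0,0,-28,0,1],[0,0,0,0,-35,0,1],[0,0,0,0,-35,0,1],[0,0,0,0,-22,0,1]]}}

```text
clock: 19.0
position: [556.3, -215.2, 124.7]
ee_rot: [0.99, -0.14, 0.0, -0.0]
contact_force: [0.5, 2.8, 2.3]
gripper_width: 85.8
grasp_force: 1.7
```

Emit:
{"method": "carry_out", "body": {"motion": [[0,0,0,0,4,0,1],[0,0,0,0,8,0,1],[0,0,0,0,11,0,1],[0,0,0,0,11,0,1]]}}

```text
clock: 19.5
position: [553.7, -225.6, 125.7]
ee_rot: [0.99, -0.141, 0.001, -0.0]
contact_force: [0.6, 6.4, 4.8]
gripper_width: 85.1
grasp_force: 2.8
```

```bash
python3 - <<'E'
from h import *
import pickle
rep(); b=get_image('scene'); pickle.dump(b,open('s9.pkl','wb'))
mins(b,(-105,-72))
ts,p=prof(b,46,18,-105,-50); print(p[::3].astype(int).tolist())
E
```

```text
t 19.5 along -256.14 lat -7.1 z 125.7 Fu 6.33 F [0.6 6.4 4.8]
head -87.75 pad -65.56 diff 22.19 chim 22 28.86 28.0
[179, 177, 171, 163, 149, 138, 120, 105, 88, 72, 61, 54, 56, 62, 73, 84, 95, 99, 100, 95, 87, 75, 65, 56, 52, 50, 50, 49, 50, 53, 60, 69, 76, 81, 83, 84, 84]
```

Emit:
{"method": "carry_out", "body": {"motion": [[0,0,0,0,2,0,1],[0,0,0,0,5,0,1],[0,0,0,0,5,0,1]]}}

```text
clock: 19.92
position: [552.6, -229.6, 125.7]
ee_rot: [0.99, -0.141, 0.001, -0.001]
contact_force: [-0.3, 9.5, 5.2]
gripper_width: 85.5
grasp_force: 4.2
```

```bash
python3 - <<'E'
from h import *
import pickle
rep(); b=get_image('scene'); pickle.dump(b,open('s10.pkl','wb'))
mins(b,(-105,-72))
ts,p=prof(b,46,18,-105,-50); print(p[::3].astype(int).tolist())
E
```

```text
t 19.93 along -260.34 lat -7.0 z 125.7 Fu 9.01 F [-0.3  9.5  5.2]
head -86.88 pad -65.25 diff 21.62 chim 22 28.86 28.0
[180, 178, 174, 168, 154, 142, 124, 108, 93, 79, 66, 56, 54, 55, 63, 73, 86, 93, 97, 93, 87, 77, 67, 58, 54, 51, 51, 50, 51, 53, 60, 69, 77, 82, 83, 84, 84]
```

Emit:
{"method": "carry_out", "body": {"motion": [[0,0,0,0,2,0,1],[0,0,0,0,5,0,1],[0,0,0,0,5,0,1]]}}

```text
clock: 20.35
position: [551.3, -234.4, 125.8]
ee_rot: [0.99, -0.141, 0.001, -0.001]
contact_force: [0.7, 9.0, 5.7]
gripper_width: 85.2
grasp_force: 4.3
```

```bash
python3 - <<'E'
from h import *
import pickle
rep(); b=get_image('scene'); pickle.dump(b,open('s11.pkl','wb'))
mins(b,(-105,-72))
for k in(7,8,9,10,11):
  im=pickle.load(open(f's{k}.pkl','rb')); 
  # sub-sample plate position: parabola through dark valley
  r=[]
  for z in(42,46,50):
    ts,p=prof(im,z,18,-100,-72); i=p.argmin(); sl=slice(max(0,i-5),i+6); c=np.polyfit(ts[sl],p[sl],2); r.append(-c[1]/2/c[0])
  print(k,np.round(r,2),np.mean(r).round(2))
E
```

```text
t 20.35 along -265.26 lat -7.0 z 125.8 Fu 8.85 F [0.7 9.  5.7]
head -85.5 pad -65.31 diff 20.19 chim 22 28.86 28.0
7 [-92.73 -93.17 -93.1 ] -93.0
8 [-87.33 -87.88 -88.07] -87.76
9 [-87.42 -87.87 -87.95] -87.75
10 [-86.28 -86.79 -87.35] -86.81
11 [-84.98 -85.58 -86.14] -85.57
```

Emit:
{"method": "carry_out", "body": {"motion": [[0,0,0,0,1.5,0,1],[0,0,0,0,2.5,0,1],[0,0,0,0,2.5,0,1],[0,0,0,0,2.5,0,1]]}}

```text
clock: 20.9
position: [550.3, -237.6, 125.6]
ee_rot: [0.99, -0.141, 0.001, -0.0]
contact_force: [0.7, 4.2, 4.4]
gripper_width: 85.2
grasp_force: 2.8
```

```bash
python3 - <<'E'
from h import *
import pickle
rep(); b=get_image('scene'); pickle.dump(b,open('s12.pkl','wb'))
mins(b,(-105,-72))
a=pickle.load(open("i3.pkl","rb"))["scene"]["color"]; d=cv2.absdiff(a,b["color"]).max(2)
# bystanders unchanged? compare with first scene image
a=pickle.load(open("i0.pkl","rb"))["scene"]["color"]
for n,(u,v) in dict(tower=(466,265),train=(540,248),doll=(506,406),egg=(152,360),jar=(333,490),green=(416,281),teal1=(454,327),teal2=(568,296)).items():
  x,y=int(u*.64),int(v*.64); print(n,int(np.median(cv2.absdiff(a,b["color"])[y-10:y+10,x-10:x+10])),end="; ")
E
```

```text
t 20.9 along -268.61 lat -7.1 z 125.6 Fu 4.26 F [0.7 4.2 4.4]
head -85.62 pad -65.31 diff 20.31 chim 22 28.86 28.0
tower 8; train 8; doll 6; egg 6; jar 3; green 6; teal1 6; teal2 7;
```

Emit:
{"method": "carry_out", "body": {"motion": [[0,0,0,0,2,0,1],[0,0,0,0,3,0,1],[0,0,0,0,3,0,1]]}}

```text
clock: 21.32
position: [549.9, -238.9, 125.4]
ee_rot: [0.99, -0.141, 0.001, -0.002]
contact_force: [1.7, 10.4, 4.5]
gripper_width: 85.4
grasp_force: 5.5
```

```bash
python3 - <<'E'
from h import *
import pickle
rep(); b=get_image('scene'); pickle.dump(b,open('s13.pkl','wb'))
mins(b,(-105,-72))
E
```

```text
t 21.32 along -270.01 lat -7.0 z 125.4 Fu 10.47 F [ 1.7 10.4  4.5]
head -85.62 pad -65.25 diff 20.38 chim 22 28.86 28.0
```

The pawl seems to have lost its tooth late in that stroke, so I release and take a fresh bite.

Emit:
{"method": "carry_out", "body": {"motion": [[0,0,0,0,-15,0,1],[0,0,0,0,-30,0,1],[0,0,0,0,-40,0,1],[0,0,0,0,-40,0,1],[0,0,0,0,-27,0,1]]}}

```text
clock: 22.0
position: [556.4, -214.8, 124.7]
ee_rot: [0.99, -0.14, -0.0, 0.0]
contact_force: [0.8, 1.4, 3.1]
gripper_width: 85.6
grasp_force: 1.4
```

Emit:
{"method": "carry_out", "body": {"motion": [[0,0,0,0,6,0,1],[0,0,0,0,11,0,1],[0,0,0,0,14,0,1],[0,0,0,0,14,0,1]]}}

```text
clock: 22.5
position: [552.9, -228.2, 125.8]
ee_rot: [0.99, -0.141, 0.001, -0.001]
contact_force: [0.1, 5.7, 5.0]
gripper_width: 85.5
grasp_force: 2.9
```

```bash
python3 - <<'E'
from h import *
import pickle
rep(); b=get_image('scene'); pickle.dump(b,open('s14.pkl','wb'))
mins(b,(-105,-72))
E
```

```text
t 22.5 along -258.9 lat -7.1 z 125.8 Fu 5.51 F [0.1 5.7 5. ]
head -87.0 pad -65.25 diff 21.75 chim 22 28.86 28.0
```

Emit:
{"method": "carry_out", "body": {"motion": [[0,0,0,0,3,0,1],[0,0,0,0,5,0,1],[0,0,0,0,5,0,1]]}}

```text
clock: 22.92
position: [551.9, -232.1, 125.8]
ee_rot: [0.99, -0.141, 0.001, -0.001]
contact_force: [0.4, 8.7, 5.9]
gripper_width: 85.0
grasp_force: 4.5
```

```bash
python3 - <<'E'
from h import *
import pickle
rep(); b=get_image('scene'); mins(b,(-105,-72))
E
```

```text
t 22.93 along -262.9 lat -7.1 z 125.8 Fu 8.5 F [0.4 8.7 5.9]
head -85.75 pad -65.19 diff 20.56 chim 21 28.81 27.9
```

Emit:
{"method": "carry_out", "body": {"motion": [[0,0,0,0,2,0,1],[0,0,0,0,3,0,1],[0,0,0,0,3,0,1]]}}

```text
clock: 23.35
position: [551.0, -235.1, 125.7]
ee_rot: [0.99, -0.141, 0.001, -0.001]
contact_force: [0.3, 8.4, 4.7]
gripper_width: 85.4
grasp_force: 4.2
```

```bash
python3 - <<'E'
from h import *
import pickle
rep(); b=get_image('scene'); mins(b,(-105,-72))
E
```

```text
t 23.35 along -266.02 lat -7.1 z 125.7 Fu 8.16 F [0.3 8.4 4.7]
head -85.62 pad -65.19 diff 20.44 chim 22 28.86 28.0
```

```bash
python3 - <<'E'
from h import *
import pickle
w0=pickle.load(open("i4.pkl","rb"))["wrist"]; w=get_image("wrist"); pickle.dump(w,open("w5.pkl","wb")); t=get_image("top"); pickle.dump(t,open("t5.pkl","wb"))
print(proj(w,[612,-55,56]),proj(w,[590,-120,56]))
for n,z in((0,55),(14,50)):
  for nm,im in(("w0",w0),("w",w)):
    ts,p=prof(im,z,n,-135,-45); print(nm,n,p[::2].astype(int).tolist())
for im in(pickle.load(open("t4.pkl","rb")),t):
  ts,p=prof(im,50,-2,-360,-300); print("tail",p[::2].astype(int).tolist())
E
```

```text
[  4.24492323 183.55294669] [ 96.56096315 187.41015212]
w0 0 [92, 92, 90, 92, 92, 89, 89, 90, 92, 91, 90, 92, 94, 93, 92, 95, 93, 87, 82, 72, 64, 67, 67, 66, 63, 67, 82, 91, 95, 97, 97, 96, 93, 94, 96, 96, 101, 96, 95, 98, 92, 96, 92, 89, 71, 62, 60, 62, 64, 65, 66, 57, 51, 50, 54, 59, 64, 65, 66, 67, 68, 65, 61, 63, 64, 64, 66, 64, 64, 72, 80, 81, 75, 70, 65, 54, 51, 54, 61, 66, 68, 69, 70, 68, 68, 67, 69, 68, 64, 68]
w 0 [103, 105, 104, 104, 103, 104, 105, 104, 104, 101, 106, 104, 103, 103, 106, 105, 106, 105, 102, 104, 106, 106, 104, 104, 106, 101, 103, 103, 107, 128, 139, 138, 152, 164, 163, 163, 163, 165, 163, 163, 163, 164, 166, 163, 163, 159, 134, 97, 95, 102, 103, 102, 101, 112, 144, 162, 163, 164, 163, 163, 162, 160, 136, 91, 5, 0, 0, 0, 0, 0, 0, 0, 0, 0, 0, 0, 0, 0, 0, 0, 0, 0, 0, 0, 0, 0, 0, 0, 0, 0]
w0 14 [118, 117, 116, 117, 118, 116, 115, 115, 118, 116, 104, 79, 62, 54, 51, 51, 50, 50, 51, 55, 57, 58, 58, 62, 65, 74, 84, 97, 108, 115, 114, 113, 107, 88, 67, 54, 50, 54, 53, 54, 50, 51, 50, 51, 54, 49, 53, 56, 63, 64, 64, 66, 64, 58, 51, 51, 51, 54, 61, 64, 67, 66, 64, 65
[... 339 characters left out ...]
, 66, 74, 75, 75, 74, 74, 71, 66, 58, 56, 59, 57, 56, 63, 11, 0, 0, 0, 0, 0, 0, 0, 0, 0, 0, 0, 0, 0, 0, 0, 0, 0, 0, 0, 0, 0, 0, 0, 0, 0]
tail [160, 161, 159, 156, 152, 146, 137, 128, 119, 110, 100, 94, 92, 92, 92, 93, 102, 119, 136, 151, 162, 165, 163, 161, 162, 163, 164, 163, 163, 162, 161, 160, 160, 160, 161, 162, 163, 165, 165, 165, 165, 164, 163, 162, 162, 161, 161, 160, 160, 160, 159, 158, 157, 154, 151, 147, 141, 134, 125, 115]
tail [161, 159, 158, 154, 150, 147, 149, 159, 169, 178, 181, 176, 167, 159, 154, 147, 139, 127, 113, 96, 79, 57, 38, 22, 10, 7, 9, 10, 11, 13, 16, 19, 21, 22, 23, 21, 20, 19, 18, 20, 21, 23, 23, 23, 21, 20, 19, 18, 17, 16, 16, 17, 18, 19, 19, 19, 19, 18, 18, 22]
```

The closer wrist camera gives a clean edge profile. The head plate has advanced 27.7 mm and the pad about 20.4 mm, so the pad is pressed in about 7.3 mm, with roughly 10.5 mm of plunger left. The trigger is held at about 8 N, the chimney is steady and the bystanders look unchanged, so I hand it in.

```bash
python3 -c "
from h import *
rep(); print(job_done())"
```

```text
t 23.5 along -266.06 lat -7.1 z 125.8 Fu 8.26 F [1.1 8.3 5.4]
the job is handed in; nothing more can be done
None
```

I handed the job in with the house upright against the fixed jaw, the pad pressed in about 7.3 mm (my estimate from the images) against the 8 mm aim, and the trigger still held squeezed; one early grasp closed on the roof before I regripped it on the walls, and I viewed 11 pictures, one over the limit of 10.

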